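Release the card tray's follower and slide it back

ROBOT

A 6-joint arm with a two-finger parallel gripper is mounted at the origin on the work surface. World frame = base frame: x ahead of the robot, y to its left, z up, the work surface at z = 0. Lengths are in m, angles in rad, forces in N, time in s.
With the tool pointing down it reaches from about 0.375 to 0.75 m from the base axis. Payload 9 kg.
Tool frame: the origin (TCP) lies midway between the tips of the shut fingers; the grasp point (between the pads) lies 19 mm behind it; z points along the fingers, y is the line along which they close (so a half turn about z gives the same grasp; the last joint's range is limited). The gripper opens to 85 mm and grips with 20 to 120 N. Pads are 22 mm wide; open, the fingers measure 114 mm over their backs; the gripper's body (76 mm by 85 mm) begins 54 mm behind the grasp point. The pads swing forward as they close: fully open they stand 13 mm farther back than shut.
Start: joints at [1.111, 0.104, 0.097, 1.564, 0, 1.353], TCP at [0.144, 0.583, 0.231] pointing down, gripper open.
Joint ranges: [-2.99, 2.99], [-0.84, 1.86], [-1.1, 1.16], [-1.84, 2.11], [-1.51, 1.56], [-3.14, 3.14]. Speed limits (rad/s): [2.22, 2.22, 2.57, 3.14, 3.14, 3.14].

INTERFACE

Orientations are given as a unit quaternion [w, x, y, z].
In Python, from bench import observe, read_camera, close_job gives the robot as it stands.
- The arm moves only by the tool play_rows, never from a script. Its argument "steps" is a list of rows, each a list of 3 entries, a list of its own where there are three numbers: the closure, from -1 (fully open) to 1 (shut), so that 0 is half open, then the shift along the tool's x, y, z in units of 2.5 cm (1.0 is 2.5 cm), then the turn about the tool's z in units of 4 degrees (1.0 is 4 degrees). In form: [[fingers, [tx, ty, tz], spin], ...]. A call has 1 to 20 rows; each row shifts and turns the commanded pose from where the row before left it, along the tool's axes as they then stand; what a row does not reach is not made up. A row lasts 1/8 s, in which the tool goes at most 62.5 mm and 10.7 degrees, less where a joint would pass 70% of its speed; a pose out of reach is approached as far as the arm can. A call with a number of a shift or a turn outside -1 to 1 is refused whole. A call with a gripper value outside its range is refused whole. The fingers move at their own pace and stop on an object; "squeeze" is the grip in N (left out, the last holds). Time passes only in rows, so rows that do not move let the fingers close. It gives the time, the measured TCP pose, the force, the opening and the grip force at its end, in the units of the state.
- observe(): the state, without advancing time (a new reading comes with each control period).
- read_camera(name): name is "side" or "top" or "wrist"; returns a dict with "image" (400x640x3 uint8, red, green, blue), "vertical_fov" (degrees; the focal length in pixels is half the picture's height over the tangent of half this angle, whatever the lens; pixels are square), "cx", "cy" (the principal point, pixels), "k1" (the pictures are not rectified: a ray, as slopes to the right and down, at radius r is drawn at 1 + k1 r^2 times it, then the intrinsics apply), "camera_from_world" (4x4, takes a point from world to camera coordinates). Camera axes: x right, y up, looking along -z (the intrinsics and any distortion apply to the point x, -y, -z); pixel columns grow to the right and rows downward; lengths in m; the calibration is good to about 2 mm. A picture is of the moment at which its call begins. There is no depth.
- close_job(): hands the job in; it is judged then, once.
The state is a dict: "time_s": time; "joint_pos": joint angles; "qd": joint speeds; "joint_torque": joint torques, N m; "tcp_pos": TCP position; "eef_rot": TCP orientation; "wrist_force": force on the tool from outside, world axes, zero at the start; "torque": the same for the moment, N m; "gripper_width": finger opening in m; "gripper_force": force on a finger pad.
Only numpy, scipy, OpenCV 4.12 (cv2) and the standard library are available. Lean on these libraries where they do the work, as an engineer would, in place of code of your own. Each camera call takes 0.05 s, during which the arm holds its last target. There are 200 camera calls.

TASK

Make room in the card index tray: press the follower's release button down and keep it held down while you slide the follower away from the cards, all the way to its end stop at the empty end. Then let go so that the button springs up and the follower is locked there. A fingertip is enough and nothing needs gripping: leave the tray standing where it is, and leave the other things on the desk alone.

Things in the scene. Friction and masses are not known exactly. Their poses are not given: they have to be found in the camera images.
- tray: Open grey metal card index tray standing loose on the desk, 3 to 4 kg: 146 mm wide (its x), 342 mm long (its y), walls 52 mm high. Origin: centre of its underside, on the desk; z up. A 105 mm thick pack of cards (tops 80 mm above the desk, tabs to 90 mm) fills its -y end; its +y end is empty. The follower slides along +y. A sideways push of about 18 N or more shifts the tray.
- follower (a joint): Position (m) of the follower along the tray's +y: 0 = nearest the cards, 0.150 = firm end stop at the empty end. It starts at 0 to 0.002, its button up, locked by a pawl in a toothed bar (3 mm play). With the button down it slides against about 1.5 N of friction; let go on the way, the pawl catches in the next tooth (one every 10 mm), and at the end stop too.
- button (a joint): Travel (m) of the release button: 0 = up and locked, 0.007 = fully down. It moves straight down. Spring: about 3 N to start it, 5 N fully down; it frees the follower from 4 mm down. It springs back up when let go (at the end stop; on top of a tooth it stays part way).
- button_top (a point): Centre of the top of the release button, a ribbed black pad 46 mm (tray x) by 36 mm (tray y) on the follower block, 92 mm above the desk when up; the point rides with the follower and goes down with the button. Axes as the tray's. The pad's own friction can also drag the follower.
- lip_face (a point): Middle of the inner face (looking at the button) of the follower's raised lip, 24 mm to tray +y of the button's centre, 6 mm above its top. The lip is 8 mm thick, 70 mm wide, top 106 mm above the desk. The follower block is 70 mm (x) by 62 mm (y), top 80 mm up; a 124 mm wide steel plate, 86 mm high, is on its card side. A fingertip on the button can push on this face.
- mug: White mug, 92 mm high, 78 mm across, loose, a bystander on the tray's +x side. Origin: centre of its underside.
- stapler: Black stapler, 36 x 125 x 44 mm high, loose, a bystander on the tray's +x side. Origin: centre of its underside.
- stamp: Wooden rubber stamp, round, 38 mm across, 76 mm high, loose, a bystander off the tray's +y end. Origin: centre of its underside.
- tape: Roll of clear tape lying flat, 90 mm across, 19 mm high, loose, a bystander off the tray's -y end. Origin: centre of its underside.

How it is judged:
By the outcome, as a careful person would: the job done as asked, in the order asked, and still so for the second after the job is handed in, with the robot touching nothing.
It also fails if it takes over 38 s, if anything falls off the work surface, if the arm or the gripper's body presses on something with over 40 N, if the wrist force passes 120 N, or if a joint passes its speed limit or range.

## Working session

There is one attempt and no reset: what is moved stays moved. The work goes in short steps, Python scripts to look and compute and a tool call to move; the robot and the scene stay as the last step left them, time stands still between calls to the robot, and variables do not carry over. Pictures are saved under pics/ and viewed, at most 10 in all, crops included, and the job is handed in when it is done.

Besides the shell and the picture viewer there is one more tool, called after "Request:" as name(argument=value, ...), one argument or row to a line, values as JSON. play_rows: Moves the arm, as the interface text tells. Shifts and turns lie within -1 to 1; 1 stands for 2.5 cm of shift or 4 degrees of turn. Its arguments: {"type":"object","properties":{"steps":{"type":"array","items":{"type":"array"}},"squeeze":{"type":"number"}},"required":["steps"]}

```bash
mkdir -p pics
cat > h.py <<'E'
import numpy as np, cv2
from bench import observe, read_camera
def K(c):
    f=200/np.tan(np.radians(c["vertical_fov"])/2); return f
def ray(c,u,v):
    f=K(c); d=np.array([(u-c["cx"])/f,(v-c["cy"])/f]); s=d.copy()
    for _ in range(20): s=d/(1+c["k1"]*(s@s))
    T=np.array(c["camera_from_world"]); R=T[:3,:3]; o=-R.T@T[:3,3]
    w=R.T@np.array([s[0],-s[1],-1]); return o,w/np.linalg.norm(w)
def onz(c,u,v,z):
    o,w=ray(c,u,v); return o+w*(z-o[2])/w[2]
def tri(a,b):
    (o1,w1),(o2,w2)=a,b
    A=np.stack([w1,-w2],1); t=np.linalg.lstsq(A,o2-o1,rcond=None)[0]
    p,q=o1+t[0]*w1,o2+t[1]*w2; return (p+q)/2,np.linalg.norm(p-q)
def proj(c,P):
    T=np.array(c["camera_from_world"]); p=T[:3,:3]@np.array(P)+T[:3,3]
    s=np.array([p[0],-p[1]])/-p[2]; s=s*(1+c["k1"]*(s@s)); return s*K(c)+[c["cx"],c["cy"]]
E
python3 - <<'E'
from h import *
import pickle
print(observe())
C={}
for n in("side","top","wrist"):
    c=read_camera(n);C[n]=c;cv2.imwrite(f"pics/{n}0.png",c["image"][:,:,::-1])
    print(n,ray(c,320,200))
pickle.dump(C,open("c0.pkl","wb"))
E
```

```text
{'time_s': 0.0, 'joint_pos': array([ 1.11130008e+00,  1.04709335e-01,  9.64927391e-02,  1.56389438e+00,
       -3.71391100e-06,  1.35309678e+00]), 'qd': array([-0.00024041, -0.00033812,  0.00136125,  0.00087906,  0.000292  ,
       -0.00092871]), 'joint_torque': array([ 8.85645422e-04, -5.56915355e+01,  5.03666925e+01,  1.65814231e-02,
       -3.09203551e-04, -1.06195134e-05]), 'tcp_pos': array([0.14351384, 0.58225216, 0.23052936]), 'eef_rot': array([-2.16587990e-04,  1.20604020e-01,  9.92700478e-01, -6.20617497e-04]), 'wrist_force': array([ 0.19471367, -0.10032026,  1.49870162]), 'torque': array([ 0.03466932,  0.01935226, -0.01490981]), 'gripper_force': 0.0, 'gripper_width': 0.0852797751401118}
side (array([0.39330355, 0.7443381 , 0.56761263]), array([ 0.2256635 , -0.81558651, -0.53281763]))
top (array([ 0.4933738 , -0.00199165,  1.13907334]), array([ 0.11242272, -0.02028947, -0.99345331]))
wrist (array([0.08010731, 0.59759603, 0.3739055 ]), array([ 0.27286274, -0.06117927, -0.96010573]))
```

View pics/top0.png

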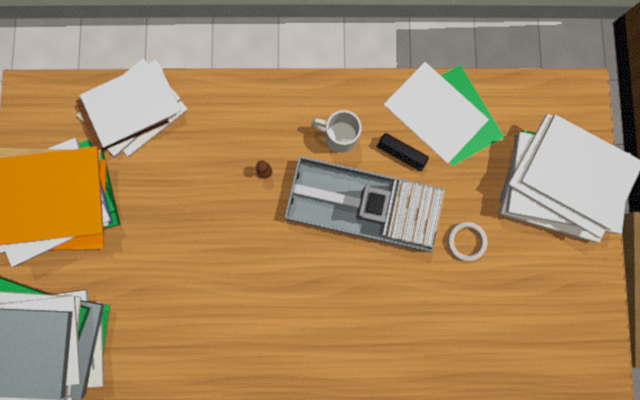

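View pics/side0.png

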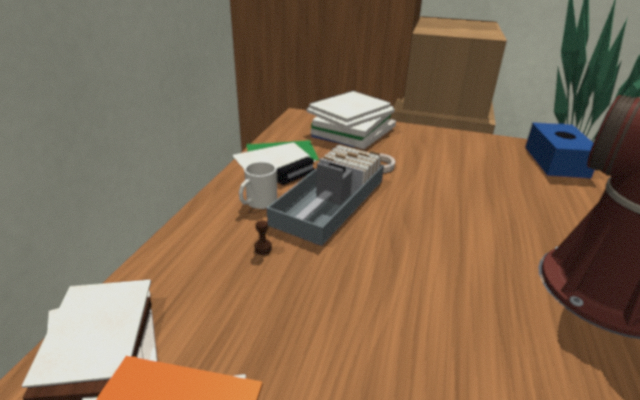

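View pics/wrist0.png

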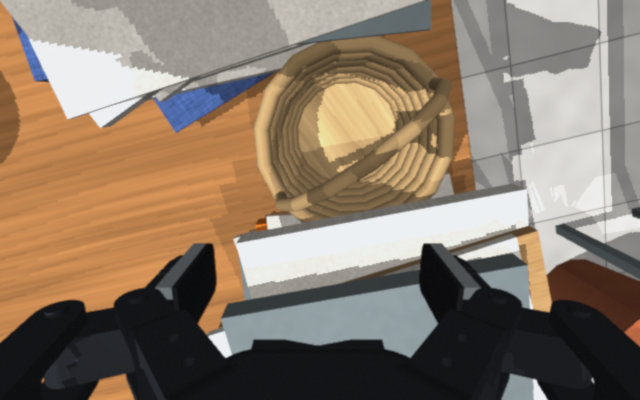

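The top view shows the tray (rim corners about (301,158), (443,186), (433,250), (286,218)), with the follower button near (376,203), the cards on the right and the empty end on the left. The stamp is at (263,169), the mug at (342,130) and the stapler at (403,151). The side view shows the follower near (335,178). The wrist view doesn't reach the tray yet.

Run:
```python
from h import *
import pickle
C=pickle.load(open("c0.pkl","rb"));c=C["top"]
pts=[onz(c,u,v,.052) for u,v in((301,158),(443,186),(433,250),(286,218))]
for p in pts: print(p.round(3))
ce=np.mean(pts,0);d=(pts[0]+pts[3]-pts[1]-pts[2])/2;e=(pts[0]+pts[1]-pts[2]-pts[3])/2
print("c",ce,"len",np.linalg.norm(d),np.linalg.norm(e),"ang",np.degrees(np.arctan2(d[1],d[0])),np.degrees(np.arctan2(e[1],e[0])))
print("btn",onz(c,376,203,.092),"stamp",onz(c,263,167,.07),"mug",onz(c,344,130,.09))
s=observe();from scipy.spatial.transform import Rotation as R
q=s["eef_rot"];print(R.from_quat(q[[1,2,3,0]]).as_matrix().round(3))
a=c["image"][140:270,270:460];b=C["side"]["image"][130:260,250:410]
cv2.imwrite("pics/crop.png",np.vstack([cv2.resize(x,(600,290),interpolation=2) for x in(a,b)])[:,:,::-1])
```

```text
[0.713 0.018 0.052]
[ 0.647 -0.305  0.052]
[ 0.502 -0.277  0.052]
[0.576 0.053 0.052]
c [ 0.60949737 -0.1277297   0.052     ] len 0.3339449155759712 0.14436638344944738 ang 77.85264072526226 -12.456130554859454
btn [ 0.60454107 -0.14544612  0.092     ] stamp [0.68944909 0.10314581 0.07      ] mug [ 0.76830105 -0.07805423  0.09      ]
[[-0.971  0.239 -0.   ]
 [ 0.239  0.971 -0.001]
 [ 0.    -0.001 -1.   ]]
```

View pics/crop.png

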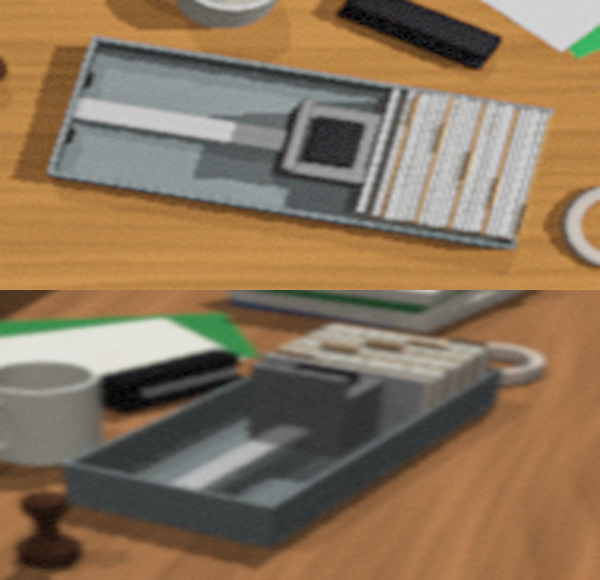

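The crop confirms the layout: the black button pad is at top-view (375.5,203), and the lip is on its left, towards the empty end. The tool's y axis already lies nearly along tray y. I'll raise the arm, travel over with the fingers shut, and look from near.

Request:
play_rows(
  steps=[
    [-1,[0,0,-1],0],
    [-1,[0,0,-1],0],
    [1,[-0.9,-0.92,0],0],
    [1,[-0.9,-0.92,0],0],
    [1,[-0.9,-0.92,0],0],
    [1,[-0.9,-0.92,0],0],
    [1,[-0.9,-0.92,0],0],
    [1,[-0.9,-0.92,0],0],
    [1,[-0.9,-0.92,0],0],
    [1,[-0.9,-0.92,0],0],
    [1,[-0.9,-0.92,0],0],
    [1,[-0.9,-0.92,0],0],
    [1,[-0.9,-0.92,0],0],
    [1,[-0.9,-0.92,0],0],
    [1,[-0.9,-0.92,0],0],
    [1,[-0.9,-0.92,0],0],
    [1,[-0.9,-0.92,0],0],
    [1,[-0.9,-0.92,0],0],
    [1,[-0.9,-0.92,0],0],
    [1,[-0.9,-0.92,0],0],
  ],
  squeeze=20,
)

```text
time_s: 2.65
tcp_pos: [0.4381, 0.0826, 0.2812]
eef_rot: [-0.0, 0.121, 0.993, 0.0]
wrist_force: [0.2, -0.1, -0.5]
gripper_width: 0.0001
gripper_force: 0.0
```

Request:
play_rows(
  steps=[
    [1,[-0.8,-0.9,0],0],
    [1,[-0.8,-0.9,0],0],
    [1,[-0.8,-0.9,0],0],
    [1,[-0.8,-0.9,0],0],
    [1,[-0.8,-0.9,0.4],0],
    [1,[-0.8,-0.9,0.4],0],
    [1,[-0.8,-0.9,0.4],0],
    [1,[-0.8,-0.7,0.4],0],
    [1,[0,0,0],0],
    [1,[0,0,0],0],
  ],
)

```text
time_s: 3.9
tcp_pos: [0.5509, -0.1242, 0.2414]
eef_rot: [-0.0, 0.121, 0.993, 0.0]
wrist_force: [-0.2, 0.5, 0.4]
gripper_width: 0.0001
gripper_force: 0.0
```

Run:
```python
from h import *
import pickle
c=read_camera("wrist");s=observe();print(s)
pickle.dump((c,s),open("w1.pkl","wb"));cv2.imwrite("pics/w1.png",c["image"][:,:,::-1])
print(proj(c,(.605,-.146,.092)))
```

```text
{'time_s': 3.95, 'joint_pos': array([-4.52986483e-01, -1.34318071e-03,  7.35349610e-03,  1.57939128e+00,
        2.48257307e-04, -2.11623104e-01]), 'qd': array([ 0.00530874, -0.00875823, -0.00118162, -0.00282414,  0.00208482,
       -0.00072444]), 'joint_torque': array([-5.83937746e-01, -4.92294753e+01,  5.00081956e+01, -5.39970899e-02,
       -1.64472533e-02,  2.36213464e-04]), 'tcp_pos': array([ 0.55099114, -0.12397067,  0.24168545]), 'eef_rot': array([8.85725610e-05, 1.20388959e-01, 9.92726790e-01, 1.00745784e-04]), 'wrist_force': array([-0.11980424,  0.11350013,  0.46672411]), 'torque': array([-0.02294487, -0.00535458,  0.01393117]), 'gripper_force': 0.0, 'gripper_width': -9.869653540406481e-05}
[309.07675526 239.26648481]
```

View pics/w1.png

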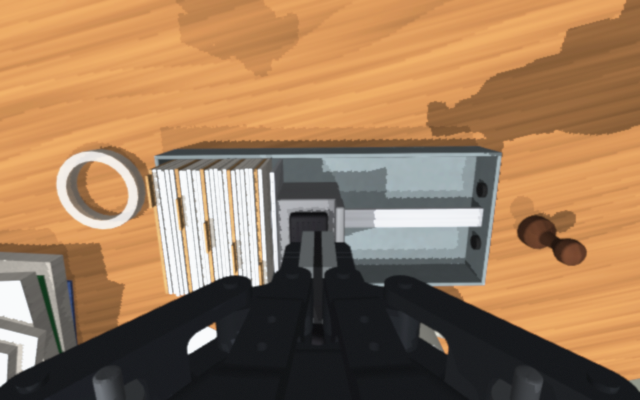

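The wrist view looks with image up = world -x. The button pad is at about (309,215), partly behind the shut fingertips at (318,233), with the lip at columns 335–344 and the stamp at (538,232). The fingers hide the pad, so I'll move on along tool -x to clear it.

Request:
play_rows(
  steps=[
    [1,[-1,-0.2,0],0],
    [1,[-1,-0.2,0],0],
    [1,[-1,-0.2,0],0],
    [1,[-0.8,0,0],0],
    [1,[0,0,0],0],
    [1,[0,0,0],0],
  ],
)

```text
time_s: 4.7
tcp_pos: [0.6394, -0.1612, 0.2418]
eef_rot: [0.0, 0.12, 0.993, 0.0]
wrist_force: [-0.2, 0.5, -0.1]
gripper_width: 0.0004
gripper_force: 0.0
```

Run:
```python
from h import *
import pickle
c=read_camera("wrist");s=observe();print(s["tcp_pos"],s["eef_rot"])
pickle.dump((c,s),open("w2.pkl","wb"))
u,v=proj(c,(.605,-.146,.092)).astype(int);print(u,v)
x0,y0=u-100,v-75
cv2.imwrite("pics/w2.png",cv2.resize(c["image"][max(0,y0):y0+150,x0:x0+200],None,fx=4,fy=4,interpolation=2)[:,:,::-1]);print(x0,max(0,y0))
```

```text
[ 0.63937927 -0.16131116  0.241869  ] [ 1.69957117e-04  1.20339253e-01  9.92732811e-01 -1.83625226e-05]
325 135
225 60
```

View pics/w2.png

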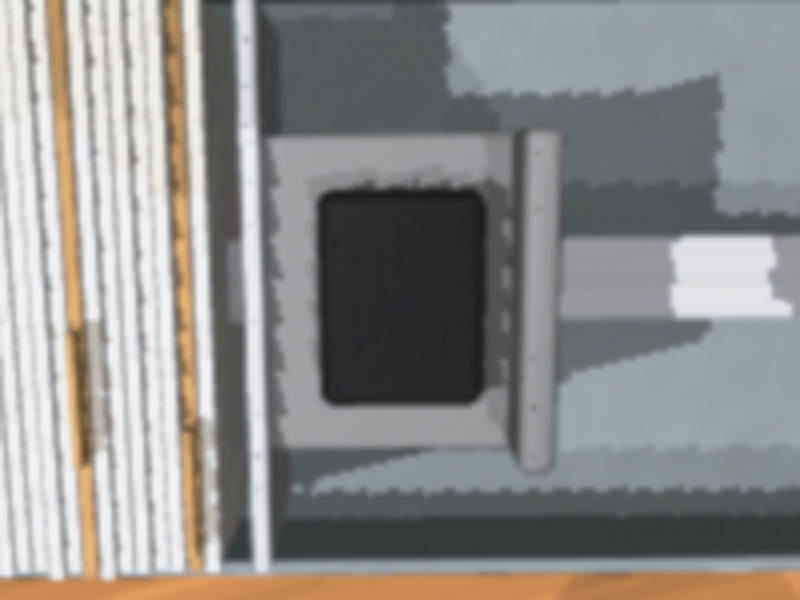

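The pad is sharp, with corners at crop (319,190)–(484,405), so its centre is at pixel (325.4,134.4). The lip's inner top edge is at crop column 523, rows 130 and 470. Next I'll triangulate the height and work out the approach.

Run:
```python
from h import *
import pickle
c,s=pickle.load(open("w2.pkl","rb"));t=pickle.load(open("c0.pkl","rb"))["top"]
P=lambda x,y:(225+x/4-.4,60+y/4-.4)
print("tri",tri(ray(c,*P(402,297.5)),ray(t,375.5,202.8)))
k=[onz(c,*P(*p),.092) for p in((319,190),(484,190),(483,405),(322,405))]
b=np.mean(k,0);print("btn",b,np.linalg.norm(k[1]-k[0]),np.linalg.norm(k[3]-k[0]))
l=[onz(c,*P(*p),.106) for p in((525,132),(517,468))];print("lip",l)
e=l[1]-l[0];print(np.linalg.norm(e),"lip dir deg",np.degrees(np.arctan2(e[1],e[0])))
a=np.radians(77.8);y=np.array([np.cos(a),np.sin(a),0]);x=np.array([y[1],-y[0],0])
print("lip dist",((l[0]+l[1])/2-b)@y)
q=s["eef_rot"]
from scipy.spatial.transform import Rotation as R
M=R.from_quat(q[[1,2,3,0]]).as_matrix();print("tool y deg",np.degrees(np.arctan2(M[1,1],M[0,1])))
for off in(0,.004):
  T=b+off*y;T[2]=.100;print(off,"shift units",M.T@(T-s["tcp_pos"])/.025)
print("tray y in tool",M.T@y)
```

```text
tri (array([ 0.60557051, -0.14625167,  0.07859921]), np.float64(0.00168635866760345))
btn [ 0.60391366 -0.1464242   0.092     ] 0.03447640799122958 0.045379670259186704
lip [array([ 0.57655348, -0.11530006,  0.106     ]), array([ 0.64230657, -0.13110732,  0.106     ])]
0.06762645822248657 lip dir deg -13.517579441258558
lip dist 0.02386183800843184
tool y deg 76.17663533098309
0 shift units [1.52175366 0.23925512 5.67424116]
0.004 shift units [1.52628635 0.39919091 5.67424032]
tray y in tool [ 2.83292677e-02  9.99598646e-01 -5.23965920e-06]
```

The button is at (0.604,-0.146). The pad measures 34.5×45.4 mm and the lip distance 23.9 mm, both matching the text. The triangulated height is weak because the baseline is short, so I'll confirm it by contact. Moving to just above.

Request:
play_rows(
  steps=[
    [1,[0.75,0.15,0.5],0],
    [1,[0.75,0.15,0.8],0],
    [1,[0,0,0.8],0],
    [1,[0,0,0.8],0],
    [1,[0,0,0.8],0],
    [1,[0,0,0.8],0],
    [1,[0,0,0.6],0],
    [1,[0,0,0.4],0],
    [1,[0,0,0],0],
    [1,[0,0,0],0],
  ],
)

```text
time_s: 6.0
tcp_pos: [0.6057, -0.1458, 0.1045]
eef_rot: [0.001, 0.121, 0.993, -0.0]
wrist_force: [0.0, -0.2, -0.9]
gripper_width: 0.0002
gripper_force: 0.0
```

Run:
```python
from h import *
c=read_camera("wrist");s=observe();print(s["tcp_pos"],s["wrist_force"])
cv2.imwrite("pics/w3.png",cv2.resize(c["image"][120:280,220:420],None,fx=3,fy=3)[:,:,::-1])
```

```text
[ 0.60572569 -0.14582885  0.10466316] [-0.23657499 -0.48598406  0.72760355]
```

View pics/w3.png

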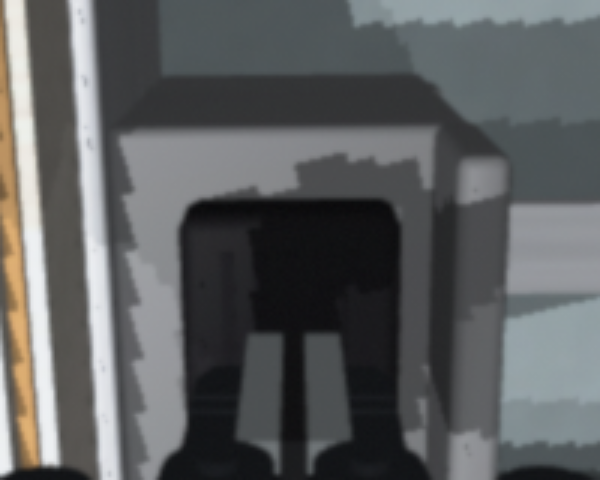

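The tips are centred over the pad and clear of the lip, which is right of crop column 430. Now I'll press down in small steps.

Request:
play_rows(
  steps=[
    [1,[0,0.16,0.2],0],
    [1,[0,0,0.2],0],
    [1,[0,0,0.12],0],
    [1,[0,0,0],0],
    [1,[0,0,0],0],
  ],
)

```text
time_s: 6.68
tcp_pos: [0.6062, -0.1416, 0.0911]
eef_rot: [0.0, 0.121, 0.993, 0.0]
wrist_force: [-0.6, 2.0, 3.3]
gripper_width: 0.0003
gripper_force: 1.5
```

Request:
play_rows(
  steps=[
    [1,[0,0,0.08],0],
    [1,[0,0,0.08],0],
    [1,[0,0,0],0],
    [1,[0,0,0],0],
  ],
)

```text
time_s: 7.18
tcp_pos: [0.6063, -0.1417, 0.0869]
eef_rot: [0.0, 0.121, 0.993, 0.0]
wrist_force: [-1.1, 1.7, 4.0]
gripper_width: -0.0004
gripper_force: 2.1
```

Request:
play_rows(
  steps=[
    [1,[0,0,0.06],0],
    [1,[0,0,0.04],0],
    [1,[0,0,0],0],
    [1,[0,0,0],0],
  ],
)

```text
time_s: 7.68
tcp_pos: [0.6064, -0.1419, 0.085]
eef_rot: [0.0, 0.121, 0.993, -0.0]
wrist_force: [-2.3, 1.4, 8.8]
gripper_width: 0.0002
gripper_force: 4.6
```

Request:
play_rows(
  steps=[
    [1,[0,0.2,0],0],
    [1,[0,0.2,0],0],
    [1,[0,0.2,0],0],
    [1,[0,0.2,0],0],
    [1,[0,0.2,0],0],
    [1,[0,0.2,0],0],
  ],
)

```text
time_s: 8.43
tcp_pos: [0.6133, -0.1132, 0.085]
eef_rot: [0.0, 0.121, 0.993, -0.001]
wrist_force: [-4.7, -1.7, 10.7]
gripper_width: -0.0003
gripper_force: 4.8
```

Run:
```python
from h import *
s=observe();print(s["tcp_pos"],s["wrist_force"])
t=read_camera("top");w=read_camera("wrist")
a=cv2.resize(t["image"][140:270,270:460],(570,290),interpolation=2);b=cv2.resize(w["image"][60:340,60:580],(570,300))
cv2.imwrite("pics/m1.png",np.vstack([a,b])[:,:,::-1])
```

```text
[ 0.61327698 -0.11318651  0.08500516] [-4.72563641 -1.66368099 10.72437918]
```

View pics/m1.png

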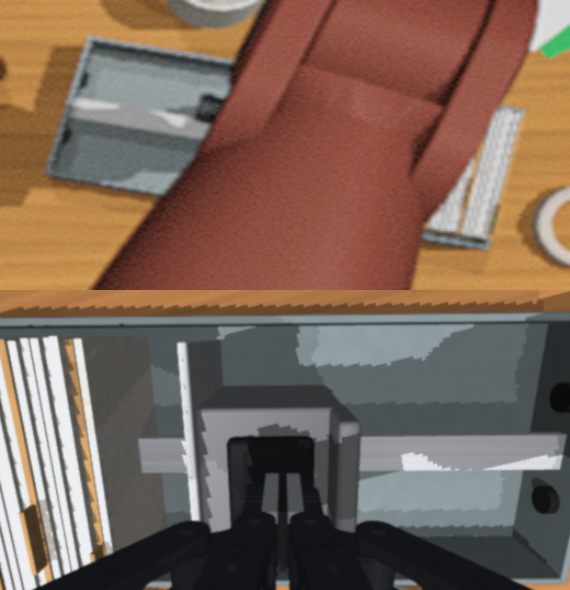

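The wrist view shows the follower moving, with a gap opened at the cards and the tip still on the pad. A side force of -4.7 N in x shows a slight axis mismatch, so I'll add a little tool +x.

Request:
play_rows(
  steps=[
    [1,[0.02,0.2,0],0],
    [1,[0.02,0.2,0],0],
    [1,[0.01,0.2,0],0],
    [1,[0.01,0.2,0],0],
    [1,[0.01,0.2,0],0],
    [1,[0.01,0.2,0],0],
  ],
)

```text
time_s: 9.28
tcp_pos: [0.6197, -0.0839, 0.085]
eef_rot: [0.001, 0.121, 0.993, -0.001]
wrist_force: [1.7, -1.8, 4.8]
gripper_width: -0.0001
gripper_force: 2.6
```

Request:
play_rows(
  steps=[
    [1,[0.01,0.2,0],0],
    [1,[0.01,0.2,0],0],
    [1,[0.01,0.2,0],0],
    [1,[0.01,0.2,0],0],
    [1,[0.01,0.2,0],0],
    [1,[0.01,0.2,0],0],
    [1,[0.01,0.2,0],0],
    [1,[0.01,0.2,0],0],
    [1,[0.01,0.2,0],0],
    [1,[0.01,0.2,0],0],
  ],
)

```text
time_s: 10.52
tcp_pos: [0.6294, -0.0345, 0.085]
eef_rot: [0.001, 0.121, 0.993, -0.001]
wrist_force: [2.7, -1.7, 4.8]
gripper_width: -0.0002
gripper_force: 2.7
```

Request:
play_rows(
  steps=[
    [1,[-0.01,0.2,0.03],0],
    [1,[0,0.2,0],0],
    [1,[0,0.2,0],0],
    [1,[0.01,0.2,0],0],
    [1,[0.01,0.2,0],0],
    [1,[0.01,0.2,0],0],
  ],
)

```text
time_s: 11.28
tcp_pos: [0.6363, -0.0053, 0.085]
eef_rot: [0.002, 0.121, 0.993, -0.001]
wrist_force: [2.9, -2.4, 9.2]
gripper_width: 0.0001
gripper_force: 4.6
```

Request:
play_rows(
  steps=[
    [1,[0,0.1,0],0],
    [1,[0,0.1,0],0],
    [1,[0,0.1,0],0],
  ],
)

```text
time_s: 11.65
tcp_pos: [0.6381, 0.002, 0.085]
eef_rot: [0.002, 0.121, 0.993, -0.001]
wrist_force: [2.1, -2.2, 10.2]
gripper_width: 0.0003
gripper_force: 4.8
```

Request:
play_rows(
  steps=[
    [1,[0,0.06,0],0],
    [1,[0,0.06,0],0],
    [1,[0,0,0],0],
  ],
)

```text
time_s: 12.02
tcp_pos: [0.6387, 0.0047, 0.085]
eef_rot: [0.002, 0.121, 0.993, -0.001]
wrist_force: [1.4, -3.4, 9.8]
gripper_width: -0.0004
gripper_force: 4.8
```

Request:
play_rows(
  steps=[
    [1,[0,0.06,0],0],
    [1,[0,0,0],0],
  ],
)

```text
time_s: 12.28
tcp_pos: [0.6389, 0.0054, 0.085]
eef_rot: [0.001, 0.121, 0.993, -0.001]
wrist_force: [1.1, -5.2, 9.4]
gripper_width: 0.0
gripper_force: 5.1
```

Request:
play_rows(
  steps=[
    [1,[0,0.06,0],0],
    [1,[0,0,0],0],
  ],
)

```text
time_s: 12.52
tcp_pos: [0.6391, 0.0067, 0.085]
eef_rot: [0.001, 0.121, 0.993, -0.002]
wrist_force: [-0.1, -6.1, 10.9]
gripper_width: 0.0002
gripper_force: 5.3
```

Request:
play_rows(
  steps=[
    [1,[0,0.06,0],0],
    [1,[0,0,0],0],
  ],
)

```text
time_s: 12.78
tcp_pos: [0.6394, 0.0081, 0.0849]
eef_rot: [0.001, 0.121, 0.993, -0.002]
wrist_force: [-1.1, -6.6, 11.0]
gripper_width: -0.0001
gripper_force: 5.4
```

The displacement is 153 mm with a steady 6 N, so the follower is at the stop and the tip is slipping on the pad. Lifting straight up.

Request:
play_rows(
  steps=[
    [1,[0,0,-0.15],0],
    [1,[0,0,-0.2],0],
    [1,[0,0,-0.4],0],
    [1,[0,0,-0.8],0],
    [1,[0,0,-1],0],
    [1,[0,0,-1],0],
    [1,[-0.8,0,-1],0],
    [1,[-0.8,0,-1],0],
    [1,[-0.6,0,0],0],
    [1,[0,0,0],0],
    [1,[0,0,0],0],
  ],
)

```text
time_s: 14.15
tcp_pos: [0.6912, -0.0029, 0.2223]
eef_rot: [-0.0, 0.121, 0.993, 0.0]
wrist_force: [0.3, 0.9, -0.3]
gripper_width: 0.0
gripper_force: 0.0
```

Run:
```python
from h import *
import pickle
c=read_camera("wrist");s=observe();print(s["tcp_pos"],s["wrist_force"])
pickle.dump((c,s),open("w4.pkl","wb"))
y=np.array([np.cos(np.radians(77.5)),np.sin(np.radians(77.5)),0])
print(proj(c,np.array([.604,-.1464,.092])+.15*y))
cv2.imwrite("pics/w4.png",cv2.resize(c["image"][0:280,150:520],None,fx=2,fy=2)[:,:,::-1])
```

```text
[ 0.69115924 -0.00287918  0.2222956 ] [ 0.09506237 -0.09108911  0.31330996]
[305.2126096  116.62598069]
```

View pics/w4.png

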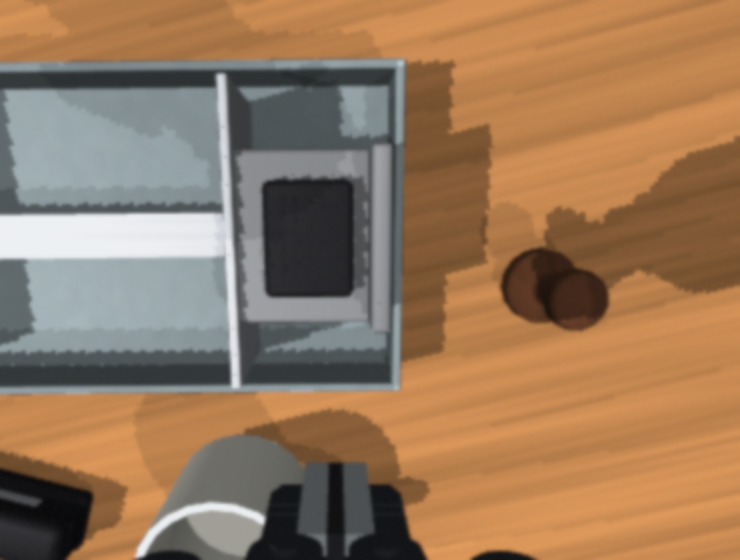

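The follower stands at the empty end, with the pad centre at (304.3,118.8) against a predicted (305.2,116.6) for 150 mm. Stamp and mug are untouched. One numeric check of travel, button height and tray position follows.

Run:
```python
from h import *
import pickle
for n,uv in(("w2",(325,134)),("w4",(304,119))):
    c,s=pickle.load(open(n+".pkl","rb"))
    m=(cv2.resize(c["image"],None,fx=4,fy=4,interpolation=2).max(2)<75).astype(np.uint8)
    L=cv2.connectedComponents(m)[1];i=L[uv[1]*4,uv[0]*4];M=(L==i).astype(np.uint8)
    r=cv2.minAreaRect(cv2.findContours(M,0,1)[0][0]);B=cv2.boxPoints(r)/4-.4
    for z in(.085,.092):
        k=np.array([onz(c,*p,z) for p in B]);d=np.linalg.norm(np.roll(k,-1,0)-k,axis=1)*1e3
        print(n,z,k.mean(0).round(4),d.round(1))
c,_=pickle.load(open("w4.pkl","rb"))
print("tray +y corners",onz(c,150+404/2,60/2,.052),onz(c,150+401/2,389/2,.052))
```

```text
w2 0.085 [ 0.6042 -0.1459  0.085 ] [36.6 46.9 38.2 46.9]
w2 0.092 [ 0.6035 -0.1459  0.092 ] [35.8 45.8 37.3 45.8]
w4 0.085 [ 0.638  -0.0017  0.085 ] [36.3 46.6 37.9 46.6]
w4 0.092 [ 0.6378 -0.0014  0.092 ] [35.4 45.4 37.  45.4]
tray +y corners [0.57777032 0.0544526  0.052     ] [0.71850403 0.02231168 0.052     ]
```

Travel is 148.5 mm from a start of 0–2 mm, the pad's apparent size matches "up" (92 mm), and the tray corners are where they were. Handing in.

```bash
python3 -c "
from bench import close_job
print(close_job())"
```

```text
the job is handed in; nothing more can be done
None
```

The follower is at its end stop at the empty end with the button sprung up, the tray and the other things look to be where they stood, and the job is handed in; no verdict came back.

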